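Tug-check the lid of the parts case

ROBOT

A 6-joint arm with a two-finger parallel gripper is mounted at the origin on a cart in front of the work surface, level with it; the furniture and walls round the work are solid. World frame = base frame: x ahead of the robot, y to its left, z up, the work surface at z = 0. Lengths are in m, angles in rad, forces in N, time in s.
With the tool pointing down it reaches from about 0.2 to 0.875 m from the base axis. Payload 3.4 kg.
Tool frame: the origin (TCP) lies between the finger pads; the fingertips stand r.nose_length ahead of it and the grasp point (between the pads) lies 11 mm behind it (r.nose_length is the distance from the TCP to the fingertips, in m); z points along the fingers, y is the line along which they close (so a half turn about z gives the same grasp; the last joint's range is limited). The gripper opens to 94 mm and grips with 3 to 60 N. Pads are 16 mm wide; open, the fingers measure 119 mm over their backs; the gripper's body (75 mm by 177 mm) begins 78 mm behind the grasp point.
Start: joints at [-1.306, 0.276, 1.505, -0, 1.361, -0.121], TCP at [0.216, -0.533, 0.213] pointing down, gripper open.
Joint ranges: [-2.89, 2.89], [-0.75, 2.08], [0.22, 2.7], [-1.18, 4.32], [0.11, 2.71], [-2.7, 2.7]. Speed limits (rad/s): [2.57, 2.57, 3.14, 3.14, 3.14, 3.14].

INTERFACE

Orientations are given as a unit quaternion [w, x, y, z].
In Python, from plant import r gives the robot as it stands. Calls block until the motion is done:
- r.move_to(position, orientation): joint-space move of the TCP to a pose.
- r.move_l(position, rot=None, vel=0.15, guard=None): straight line of the TCP; rot=None keeps the orientation; vel is the mean speed in m/s. With guard (N) it stops when the force on the tool has changed by that much, and returns True; else False.
- r.movej(angles): joint-space move.
- r.gripper_to(opening, f_grip=None): finger opening in m; f_grip is the grip in N (None keeps the last); returns when the fingers have stopped.
- r.hold(seconds).
- r.inverse_kinematics(position, orientation): joint angles nearest the present ones, or None.
- r.sense(): the state.
- r.snapshot(name): name is "scene" or "top"; returns (picture, depth): 384x512x3 uint8, red, green, blue; 384x512 float32, m along the optical axis (not along the pixel's ray), 0 where there is no reading.
- r.get_calibration(name): a dict with "fx", "fy", "cx", "cy" (pixels), "position" and "orientation" of the camera in the world. Camera axes: x right, y down, z forward; pixel columns grow to the right and rows downward; lengths in m; the calibration is good to about 2 mm. A picture is of the moment at which its call begins. get_calibration takes no time and is no camera call.
A pose or a line that the arm cannot do raises r.PlanningError and nothing moves.
- r.sign_off(): hands the job in; it is judged then, once.
Trained networks look in the newest picture that a camera, given by its name, has taken for a name from the list of things; names that differ only in an ending like _2 or _b are one class to them, and where a whole thing is asked for, a point or a joint stands for the part that bears it (a point fixed in the world has none). Each returns a list of dicts, best first, with "conf" (0 to 1); they miss things now and then, are a little off and sometimes report something else, mostly with a low value. They report only what shows in the picture. A call takes as long as a camera call.
- r.spot_in(name, camera): "centre" ([column, row] in pixels, amid what is visible of it).
- r.pinpoint(name, camera): "centre" ([column, row] in pixels: a listed point, or the origin of a listed thing).
The state is a dict: "t": time; "joints": joint angles; "dq": joint speeds; "joint_efforts": joint torques, N m; "ee_pos": TCP position; "tool_rot": TCP orientation; "wrist_force": force on the tool from outside, world axes, zero at the start; "torque": the same for the moment, N m; "opening": finger opening in m; "finger_force": force on a finger pad.
Only numpy, scipy, OpenCV 4.12 (cv2) and the standard library are available. Lean on these libraries where they do the work, as an engineer would, in place of code of your own. Each camera call takes 0.05 s, during which the arm holds its last target. There are 200 camera calls.

TASK

The blue-lidded parts case has just been shut, but its snap catch may not have caught. Give the lid a firm, steady upward tug by its black handle, for about a second, to check the catch; if the lid gives, press it down until it snaps home and tug again, so that the catch has held a tug. Leave the lid shut and caught, let go of it, and do not disturb the other things on the table.

Things in the scene. Friction and masses are not known exactly. Their poses are not given: they have to be found in the camera images.
- parts_case: Grey plastic hobby parts case with a blue hinged lid and a black catch housing with a red catch bolt at its front; 140 (x) x 180 (y) x 55 mm without the lid, fixed to the table so that it neither slides nor lifts. Origin: centre of its underside, on the table. Its own x points from the front (catch) to the back (hinge), z up.
- lid (a joint): Opening angle of the lid (rad) about its back hinge. 0 = fully down; grows as the front rises. Caught: rests at 0, rises to about 0.015 under a tug (2 mm play at the front), then holds over 40 N. Not caught: rests on the catch at about 0.05 to 0.09 (front 8 to 13 mm high), lifts freely with about 1 N, falls back if let go. Pressing with about 8 to 13 N at the handle drives it past the catch, to 0.
- lid_handle (a point): Middle of the black round bar of the lid's handle: bar 12 mm thick, running along the case's y, 72 mm between its two posts, its axis 29 mm above the 5 mm thick lid (89 mm above the table when shut) and 44 mm in front of the case's centre. Free space under the bar is 23 mm. Pinch it from above with the fingers closing along the case's x.
- lid_hinge (a point): Point on the lid's hinge line at the middle of the back edge, 55 mm above the table and 118 mm behind the handle bar (along the case's x); the lid turns about the case's y there.
- catch: Red sprung bolt in the black housing at the middle of the case's front, 34 mm wide. It slides outward by itself as the lid's lip is pressed past its ramp and springs back over the lip. It need not be touched. Origin: tip of the bolt at its underside.
- glue_bottle: Bystander: small white glue bottle with orange cap, 30 mm across, 74 mm high, standing; origin at the centre of its foot.
- brush: Bystander: paint brush, 8 mm thick, 175 mm long, lying; origin at its middle.
- barrel: Bystander: small dark model barrel, 27 mm across, 34 mm high, standing; origin at the centre of its foot.
- small_house: Bystander: beige model house, 87 x 84 x 56 mm; origin at the centre of its underside.
- dome: Bystander: beige model dome, 84 mm across, 38 mm high; origin at the centre of its underside.

How it is judged:
On the way:
1. the lid, shut and caught, is tugged by the gripper: the catch carries more than 2 N of the pull for 0.3 s while the lid stays down (contact force between lid and catch above 2 N and value of joint lid below 0.035 rad and contact force between the fingers and lid above 0.5 N), for 0.3 s.
At the end, for the whole second after the job is handed in: The lid is shut and caught (opening angle under 0.03 rad), at rest, and the robot has let go of it (value of joint lid below 0.03 rad and velocity of joint lid below 0.05 rad/s and contact force between each of the arm, the fingers and lid below 0.1 N); the robot touches nothing.
It fails at once if a bystander is moved by more than 30 mm (distance of any of glue_bottle, brush, barrel, small_house, dome from where it was at the start of the episode above 0.03 m).
It also fails if it takes over 48 s, if anything falls off the work surface, if the arm or the gripper's body presses on something with over 40 N, if the wrist force passes 120 N, or if a joint passes its speed limit or range.

## Working session

There is one attempt and no reset: what is moved stays moved. The work goes in short steps, each a Python script; the robot and the scene stay as the last script left them, time stands still between calls to the robot, and variables do not carry over. Pictures are saved under pics/ and viewed, at most 10 in all, crops included, and the job is handed in when it is done.

```bash
mkdir -p pics; cat > h.py <<'E'
from plant import r
import numpy as np, cv2
from scipy.spatial.transform import Rotation as R
def cam(n):
    c=r.get_calibration(n); q=c["orientation"]
    return c,R.from_quat([q[1],q[2],q[3],q[0]]).as_matrix(),np.array(c["position"])
def ray(n,uv):
    c,M,p=cam(n); return p,M@np.array([(uv[0]-c["cx"])/c["fx"],(uv[1]-c["cy"])/c["fy"],1])
def at_z(n,uv,z):
    p,d=ray(n,uv); return p+d*(z-p[2])/d[2]
def at_depth(n,uv,depth):
    p,d=ray(n,uv); return p+d*depth
E
python3 - <<'E'
from h import *
print(r.nose_length, r.sense())
for n in("scene","top"):
    im,d=r.snapshot(n); cv2.imwrite(f"pics/{n}0.png",im[:,:,::-1]); np.save(n+"0.npy",d)
    print(n,cam(n)[2])
    for k,z in(("lid_handle",.089),("lid_hinge",.055),("parts_case",0),("catch",.05),("glue_bottle",0),("brush",.004),("barrel",0),("small_house",0),("dome",0)):
        for o in r.pinpoint(k,n)[:2]:
            print(k,np.round(o["centre"]),round(o["conf"],2),np.round(at_z(n,o["centre"],z),3))
E
```

```text
0.008 {'t': 0.0, 'joints': array([-1.30601962e+00,  2.76589636e-01,  1.50613470e+00,  1.37410040e-05,
        1.36067910e+00, -1.20973880e-01]), 'dq': array([ 7.67376493e-04, -7.55595983e-04,  2.28854191e-03, -7.49498428e-05,
        4.99891995e-04,  6.90121102e-04]), 'joint_efforts': array([ 5.21811999e-04, -4.04583800e+01, -2.37226385e+01,  7.01609091e-02,
        3.45321419e-02, -1.24358385e-04]), 'ee_pos': array([ 0.21621414, -0.53220277,  0.21260716]), 'tool_rot': array([-9.03533058e-04,  9.81457025e-01,  1.91680171e-01, -5.83419914e-05]), 'wrist_force': array([-1.09033366, -0.48674801,  0.39226981]), 'torque': array([-0.03153192,  0.02444691,  0.02952794]), 'finger_force': 0.0, 'opening': 0.09419655226758945}
scene [0.08530032 0.83764143 0.56051538]
lid_handle [284. 186.] 0.82 [ 0.492 -0.009  0.089]
lid_handle [324. 177.] 0.61 [ 0.423 -0.126  0.089]
lid_hinge [248. 186.] 0.7 [ 0.608 -0.013  0.055]
lid_hinge [208. 293.] 0.18 [0.437 0.405 0.055]
catch [298. 213.] 0.44 [0.423 0.042 0.05 ]
catch [172. 274.] 0.23 [0.535 0.397 0.05 ]
glue_bottle [210. 294.] 0.82 [0.471 0.36  0.   ]
brush [253. 301.] 0.67 [0.381 0.334 0.004]
brush [275. 212.] 0.32 [ 0.511 -0.001  0.004]
barrel [171. 274.] 0.49 [0.58  0.355 0.   ]
small_house [322. 175.] 0.67 [ 0.496 -0.314  0.   ]
dome [275. 166.] 0.72 [ 0.67 -0.29  0.  ]
top [0.29728831 0.04702483 1.3500295 ]
lid_handle [269. 213.] 0.71 [0.484 0.013 0.089]
lid_hinge [275. 178.] 0.61 [ 0.597 -0.007  0.055]
parts_case [272. 205.] 0.9 [0.525 0.001 0.   ]
catch [266. 228.] 0.5 [0.444 0.023 0.05 ]
glue_bottle [158. 217.] 0.39 [0.485 0.356 0.   ]
brush [164. 251.] 0.65 [0.379 0.331 0.004]
barrel [164. 187.] 0.57 [0.58  0.342 0.   ]
barrel [363. 163.] 0.16 [ 0.66  -0.287  0.   ]
small_house [374. 216.] 0.68 [ 0.49  -0.315  0.   ]
dome [366. 162.] 0.78 [ 0.662 -0.296  0.   ]
dome [273. 205.] 0.5 [ 0.522 -0.002  0.   ]
```

```bash
python3 - <<'E'
import cv2
for n,(a,b,c,d) in {"scene":(140,260,200,360),"top":(150,260,200,340)}.items():
    cv2.imwrite(f"pics/{n}0c.png",cv2.resize(cv2.imread(f"pics/{n}0.png")[a:b,c:d],None,fx=5,fy=5,interpolation=cv2.INTER_CUBIC))
E
```

```text
(no output)
```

View pics/top0c.png

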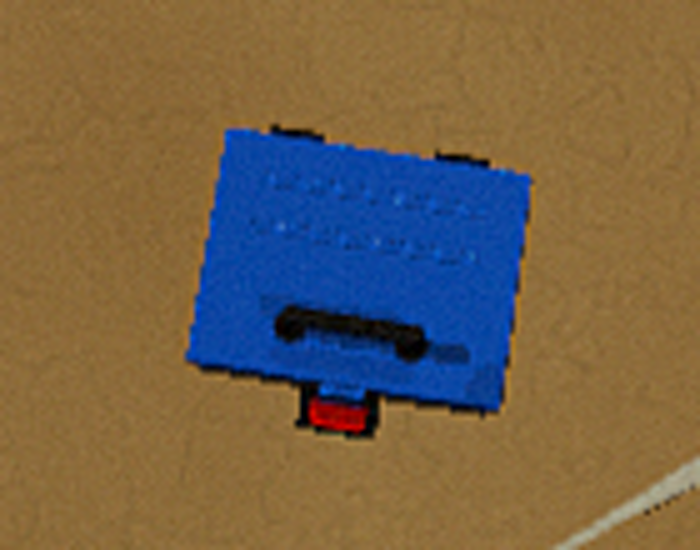

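View pics/scene0c.png

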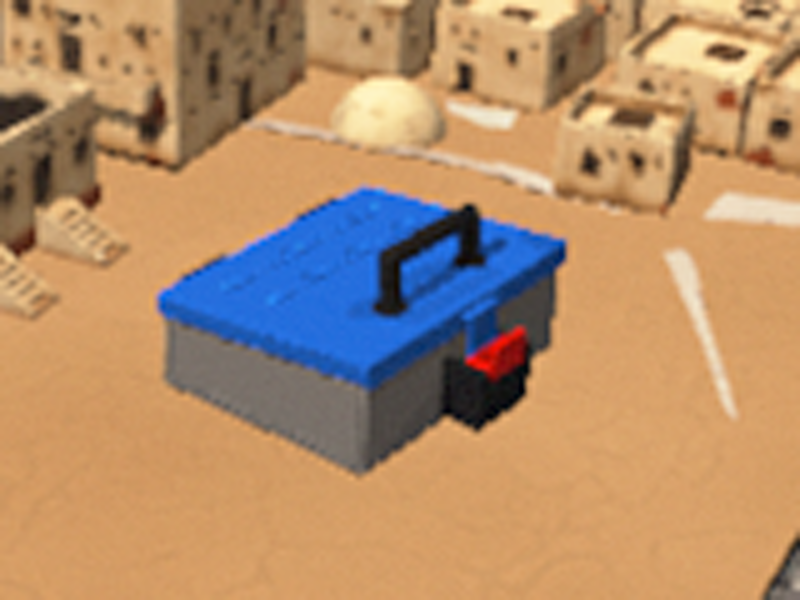

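View pics/scene0.png

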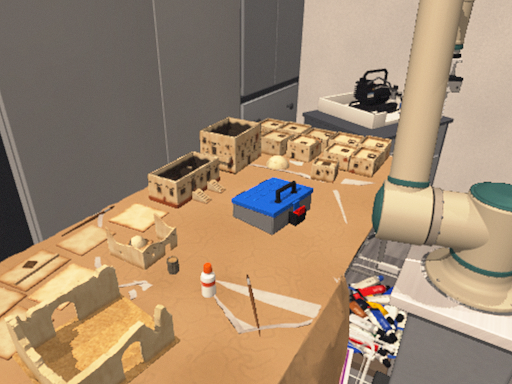

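The top crop shows the case turned by a few degrees, with the handle bar at about full-frame pixels (258,215)–(282,219). The scene views show the bar free, with no bystander within 0.25 m of it. Next I'll get the bar, yaw and lid plane from depth.

```bash
python3 - <<'E'
from h import *
def cloud(n,box):
    im=cv2.imread(f"pics/{n}0.png"); d=np.load(n+"0.npy"); c,M,p=cam(n)
    a,b,e,f=box; v,u=np.mgrid[a:b,e:f]; D=d[a:b,e:f]
    P=np.stack([(u-c["cx"])/c["fx"]*D,(v-c["cy"])/c["fy"]*D,D],-1)@M.T+p
    I=im[a:b,e:f].astype(int); ok=D>0
    blue=ok&(I[...,0]>I[...,2]+60); black=ok&(I.max(-1)<60)
    return P,blue,black
for n,box in(("top",(150,240,230,315)),("scene",(170,232,225,320))):
    P,bl,bk=cloud(n,box); B=P[bl]; B=B[(B[:,2]>.055)&(B[:,2]<.085)]
    (cx,cy),s,a=cv2.minAreaRect(B[:,:2].astype(np.float32))
    A=np.c_[B[:,:2],np.ones(len(B))]; k=np.linalg.lstsq(A,B[:,2],rcond=None)[0]
    print(n,"lid rect",cx,cy,s,a,"plane",k,"z mean",B[:,2].mean(),"z rms",np.std(A@k-B[:,2]))
    H=P[bk]; H=H[(H[:,2]>.08)&(H[:,2]<.125)]
    print(len(H),"bar top",H.mean(0),H.min(0),H.max(0))
    q,_,_,_=cv2.fitLine(H[:,:2].astype(np.float32),cv2.DIST_L2,0,.01,.01).ravel(),0,0,0
    print("bar dir deg",np.degrees(np.arctan2(q[1],q[0])))
E
```

```text
top lid rect 0.5171007513999939 0.005547866225242615 (0.18604598939418793, 0.15235871076583862) 80.97337341308594 plane [-0.07566932  0.01169638  0.10387976] z mean 0.06464683926414978 z rms 0.0026025361384569767
124 bar top [0.47717375 0.01073366 0.10043707] [ 0.46540451 -0.02918395  0.08087351] [0.48904253 0.05139395 0.10759369]
bar dir deg 81.20912
scene lid rect 0.5151982307434082 0.008160024881362915 (0.1895275115966797, 0.15273362398147583) 81.58991241455078 plane [-0.0546453  -0.00014597  0.0939668 ] z mean 0.06602044640158553 z rms 0.002944588647614633
112 bar top [0.47500324 0.01746364 0.09668134] [ 0.46584427 -0.02527444  0.08021449] [0.48545321 0.05467497 0.10578541]
bar dir deg 80.5904
```

The lid plane is tilted about 0.055–0.075 rad, which suggests it isn't caught. The bar is at about (0.476, 0.013), axis z≈0.097, and the case x axis is at about -9°. These agree with the given sizes. I'll grip the bar and make the first tug.

```bash
cat >> h.py <<'E'
yaw=np.radians(-9.); X=np.array([np.cos(yaw),np.sin(yaw),0])
BAR=np.array([.4755,.013,.089])  # at angle 0 (approx.)
def quat(sgn):
    y=sgn*X; z=np.array([0,0,-1.]); q=R.from_matrix(np.c_[np.cross(y,z),y,z]).as_quat()
    return q[[3,0,1,2]]
def st(m):
    s=r.sense(); print(m,"t%.2f"%s["t"],"p",np.round(s["ee_pos"],4),"F",np.round(s["wrist_force"],2),"op %.4f ff %.1f"%(s["opening"],s["finger_force"])); return s
E
python3 - <<'E'
from h import *
j0=r.sense()["joints"]; p=BAR+[0,0,.08]
c=[(np.abs(j-j0).max(),s) for s in(1,-1) if (j:=r.inverse_kinematics(p,quat(s))) is not None]
print(c); q=quat(min(c)[1])
r.move_to(p,q); r.gripper_to(.05); st("above")
print(r.move_l(BAR+[0,0,.008-.011],vel=.08,guard=5)); st("down")
im,d=r.snapshot("scene"); cv2.imwrite("pics/g.png",cv2.resize(im[120:260,190:370,::-1],None,fx=4,fy=4))
E
```

```text
[(np.float64(1.186934615448238), 1)]
above t3.99 p [0.4755 0.013  0.169 ] F [ 0.05 -0.55  0.39] op 0.0498 ff 0.0
False
down t5.18 p [0.476  0.013  0.0864] F [ 0.39  0.46 -0.25] op 0.0500 ff 0.0
```

View pics/g.png

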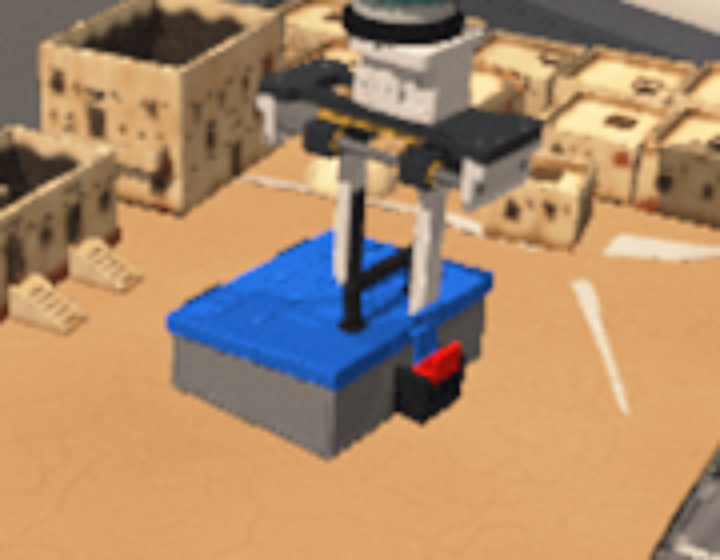

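In the picture the fingers straddle the bar (white fingers at crop columns 345 and 425, bar between them). I'll close on it and tug.

```bash
python3 - <<'E'
from h import *
r.gripper_to(0.0,f_grip=40); s=st("gripped"); p=s["ee_pos"]
g=r.move_l(p+[0,0,.008],vel=.02,guard=12); print("guard",g); st("tug")
r.hold(.3); st("held")
E
```

```text
gripped t5.93 p [0.479  0.0125 0.0866] F [ 5.   -0.98 -3.57] op 0.0106 ff 40.0
guard False
tug t6.54 p [0.4822 0.0119 0.0946] F [ 5.72 -1.15 -5.61] op 0.0106 ff 40.0
held t6.84 p [0.4822 0.0119 0.0946] F [ 6.68 -0.49 -6.43] op 0.0110 ff 40.0
```

The lid rose 8 mm with about 2 N, so it isn't caught. I'll press it home.

```bash
python3 - <<'E'
from h import *
p=r.sense()["ee_pos"]; z=p[2]
while z>.066:
    z-=.002
    p=r.sense()["ee_pos"]
    g=r.move_l([.4795,.0123,z],vel=.02,guard=25); s=st("press %.3f %s"%(z,g))
    if s["wrist_force"][2]>22: break
E
```

```text
press 0.093 False t7.09 p [0.4813 0.0121 0.0926] F [ 5.8  -1.5  -5.43] op 0.0110 ff 40.0
press 0.091 False t7.34 p [0.4805 0.0122 0.0907] F [ 4.69 -0.03 -3.77] op 0.0105 ff 40.0
press 0.089 False t7.59 p [0.4797 0.0123 0.0887] F [ 4.   -0.69 -1.44] op 0.0109 ff 40.0
press 0.087 False t7.84 p [0.4789 0.0124 0.0866] F [1.19 0.81 0.11] op 0.0103 ff 40.0
press 0.085 False t8.09 p [0.4783 0.0125 0.085 ] F [-1.69  0.16  5.33] op 0.0110 ff 40.0
press 0.083 False t8.34 p [0.4777 0.0127 0.0831] F [-2.64  0.76  8.1 ] op 0.0109 ff 40.0
press 0.081 False t8.59 p [0.4769 0.0128 0.0807] F [-2.53  0.93  5.45] op 0.0103 ff 40.0
press 0.079 False t8.84 p [0.4761 0.0129 0.0779] F [-5.97  1.38  3.73] op 0.0112 ff 40.0
press 0.077 False t9.09 p [0.4757 0.013  0.0765] F [-6.47  1.63  8.65] op 0.0107 ff 40.0
press 0.075 False t9.34 p [0.4757 0.013  0.076 ] F [-10.56   0.95  20.43] op 0.0110 ff 40.0
press 0.073 False t9.59 p [0.4757 0.013  0.0756] F [-13.47   2.75  32.71] op 0.0107 ff 40.0
```

The force peaked at 8 N, dropped, then hit a hard stop at z≈0.0757, so the lid snapped home. I'll relax and tug again.

```bash
python3 - <<'E'
from h import *
z=.076
while z<.095:
    z+=.001
    r.move_l([.4762,.0129,z],vel=.02,guard=25); s=st("pull %.3f"%z)
    if s["wrist_force"][2]<-15 or s["ee_pos"][2]>.084: break
for _ in range(5): r.hold(.25); st("tug")
E
```

```text
pull 0.077 t9.82 p [0.4757 0.013  0.0762] F [0.57 0.64 2.83] op 0.0109 ff 40.0
pull 0.078 t10.09 p [0.4761 0.0129 0.0776] F [ 0.84  0.36 -2.32] op 0.0107 ff 40.0
pull 0.079 t10.34 p [0.4762 0.0129 0.0781] F [  3.61  -0.36 -12.29] op 0.0107 ff 40.0
pull 0.080 t10.59 p [0.4762 0.0129 0.0783] F [  6.05   0.06 -21.16] op 0.0108 ff 40.0
tug t10.84 p [0.4761 0.0129 0.0783] F [  6.61  -0.42 -20.57] op 0.0108 ff 40.0
tug t11.09 p [0.4762 0.0129 0.0783] F [  5.76  -0.6  -19.85] op 0.0106 ff 40.0
tug t11.34 p [0.4762 0.0129 0.0783] F [  5.84  -1.46 -20.16] op 0.0105 ff 40.0
tug t11.59 p [0.4762 0.0129 0.0783] F [  5.11   0.36 -20.61] op 0.0106 ff 40.0
tug t11.84 p [0.4762 0.0129 0.0783] F [  6.57  -0.54 -20.53] op 0.0110 ff 40.0
```

The catch held a 20 N tug for 1.25 s with no creep (z 0.0783, about 2 mm of play). I'll relax and let go.

```bash
python3 - <<'E'
from h import *
r.move_l([.4757,.013,.0768],vel=.02); st("relaxed")
r.gripper_to(.05); st("open")
r.move_l([.4757,.013,.20],vel=.08,guard=8); r.hold(.5); st("clear")
im,d=r.snapshot("scene"); cv2.imwrite("pics/e.png",cv2.resize(im[120:260,190:370,::-1],None,fx=4,fy=4))
E
```

```text
relaxed t12.15 p [0.476  0.0129 0.0774] F [ 2.18 -0.16 -2.61] op 0.0111 ff 40.0
open t12.92 p [0.4757 0.013  0.0768] F [-0.42  0.29 -0.42] op 0.0500 ff 0.0
clear t15.11 p [0.4757 0.013  0.2   ] F [-0.26  0.49 -0.52] op 0.0499 ff 0.0
```

View pics/e.png

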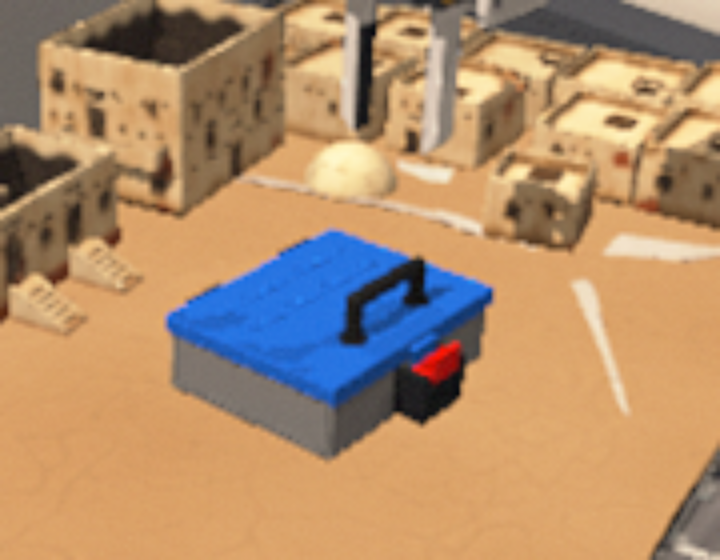

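The lid is now flat and shut, with the red bolt (crop 437,362) over the lip. The gripper is clear of it and the dome and house haven't moved.

```bash
python3 -c "
from plant import r
print(r.sign_off())"
```

```text
the job is handed in; nothing more can be done
None
```

The catch had not caught at first, so I pressed the lid home; it then held a 20 N tug for over a second, and I let go and handed the job in with the lid shut (the judge's verdict was not shown).

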